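Pin the backplate and poise the rivet punch

ROBOT

A 6-joint arm with a two-finger parallel gripper is mounted at the origin on the work surface. World frame = base frame: x ahead of the robot, y to its left, z up, the work surface at z = 0. Lengths are in m, angles in degrees, forces in N, time in s.
With the tool pointing down it reaches from about 0.275 to 0.825 m from the base axis. Payload 5.2 kg.
Tool frame: the origin (TCP) lies at the very end of the fingers, on their centre line; the grasp point (between the pads) lies 19 mm behind it; y points along the fingers, x is the direction in which the jaws open and shut, and the axes are right-handed (so a half turn about y gives the same grasp; the last joint's range is limited). The gripper opens to 93 mm and grips with 3 to 60 N. Pads are 15 mm wide; open, the fingers measure 128 mm over their backs; the gripper's body (75 mm by 188 mm) begins 65 mm behind the grasp point.
Start: joints at [60.459, 14.817, 87.949, -0, 77.235, -11.62], TCP at [0.169, 0.523, 0.188] pointing down, gripper open.
Joint ranges: [-179.93, 179.93], [-52.35, 119.4], [10.71, 147.94], [-69.91, 249.91], [12.55, 155.21], [-178.61, 178.61]. Speed limits (degrees/s): [147.25, 147.25, 180, 180, 180, 180].

INTERFACE

Orientations are given as a 3x3 rotation matrix whose columns are the frame's x, y, z axes.
In Python, from plant import get_obs, read_camera, ctrl gives the robot as it stands.
- The arm moves only by the shell command python3 -m crank 'ROWS' [FORCE]. ROWS is JSON, a list that holds one entry, the list of rows, each a list of 7 numbers: the turn, a rotation vector about the tool's x, y, z as a fraction of full scale, then the shift along the tool's x, y, z as a fraction of full scale, then the closure in counts, from 0 (fully open) to 255 (shut). In form: [[[rx, ry, rz, tx, ty, tz, gripper], ...]]. A call has 1 to 10 rows; each row shifts and turns the pose as measured when the row begins, along the tool's axes as they then stand; what a row does not reach is not made up. Full scale, the value 1, is 0.02 m for a shift and 0.15 rad for a turn. A row lasts 1/10 s, in which the tool goes at most 50 mm and 8.59 degrees, less where a joint would pass 70% of its speed; a pose out of reach is approached as far as the arm can. A call with a number of a shift or a turn outside -1 to 1 is refused whole. A call with a gripper value outside its range is refused whole. The fingers move at their own pace and stop on an object; FORCE is the grip in N (left out, the last holds). Time passes only in rows, so rows that do not move let the fingers close. It gives the time, the measured TCP pose, the force and the opening at its end, in the units of the state.
- get_obs(): the state, without advancing time (a new reading comes with each control period).
- read_camera(name): name is "scene" or "top" or "wrist"; returns a dict with "pixels" (480x640x3 uint8, red, green, blue), "vertical_fov" (degrees; the focal length in pixels is half the picture's height over the tangent of half this angle, whatever the lens; pixels are square), "cx", "cy" (the principal point, pixels), "view" (4x4, takes a point from world to camera coordinates). Camera axes: x right, y up, looking along -z (the intrinsics and any distortion apply to the point x, -y, -z); pixel columns grow to the right and rows downward; lengths in m; the calibration is good to about 2 mm. The wrist camera is an equidistant fisheye: a pixel r from the principal point sees the ray r / f radians off the axis. A picture is of the moment at which its call begins. There is no depth.
- ctrl.finish_job(): hands the job in, once; it reports no verdict.
The state is a dict: "clock": time; "joint_positions": joint angles; "joint_vel": joint speeds; "joint_torque": joint torques, N m; "position": TCP position; "eef_rot": TCP orientation; "wrist_force": force on the tool from outside, world axes, zero at the start; "moment": the same for the moment, N m; "gripper_width": finger opening in m.
Only numpy, scipy, OpenCV 4.12 (cv2) and the standard library are available. Lean on these libraries where they do the work, as an engineer would, in place of code of your own. Each camera call takes 0.05 s, during which the arm holds its last target. There are 200 camera calls.

TASK

Pick up the aluminium backplate by its upright lug and lower it, without dropping it, over the two locating pins of the wooden block until it lies flush on the wood (either way round), and let go of it. Then draw the punch with the square body out of its sloping stand, turn it upright with its nose pointing straight down, and finish while holding it still in the gripper, its nose about 50 mm above the small rivet hole beside the plate's lug, touching nothing else. Leave the round-bodied punch and all the other things on the bench where they are.

Things in the scene. Friction and masses are not known exactly. Their poses are not given: they have to be found in the camera images.
- plate: loose aluminium backplate, 140 (x) x 64 (y) x 8 mm, 0.18 to 0.33 kg, lying flat, lug up; origin at the centre of its underside, z up. On its x axis: pin holes 12.5 mm across at x = +52 and -52 mm, a rivet hole 9 mm across at x = +34 mm. In its middle stands the lug, 44 mm along x, 12 mm thick along y, top 43 mm above the underside: grip it here, fingers closing along y
- rivet_hole (a point): mouth of the plate's small rivet hole, on the plate's upper face, between the lug and one pin hole (34 mm from the plate's centre)
- block: wooden assembly block fixed to the bench, 170 (x) x 90 (y) x 45 mm high, origin at the centre of its underside, z up. Two steel locating pins 10 mm across stand at x = +52 and -52 mm, y = 0, rising 18 mm above its top, the last 5 mm tapered to 5 mm across
- block_top (a point): centre of the block's upper face, midway between the pins: where the centre of the plate's underside belongs; axes as the block's
- stand: two-place punch stand, fixed: grey base 110 (x) x 170 (y) x 8 mm, origin at the centre of its underside, z up. Two square steel tubes, 27 mm outside, 19 mm inside, 66 mm deep, at y = +50 and -50 mm, lean 30 degrees from vertical with their mouths up and towards the stand's -x side (the robot); mouth centres at x = -20, z = 85 mm. Which punch is in which tube varies
- punch: loose steel punch with a SQUARE body, 0.26 to 0.4 kg, 135 mm long, in a tube, leaning about 33 degrees. Origin at its nose, z along its axis to the head. Round shank 16 mm across to z = 60 mm (in the tube), collar 30 mm across to z = 65 (on the tube's rim), body 24 x 24 mm to z = 125, flats facing its x and y (its y is level in the stand), head 18 mm across to z = 135. 65 mm of draw clears it
- punch_nose (a point): the punch's nose, its lowest point in the stand
- punch_grip (a point): on the punch's axis, 97 mm from the nose, midway along the square part, the place to grip
- round_punch: the other punch in the stand, to be left: same shank and collar as the wanted one, but a round body 22 mm across with a mushroom head 34 mm across; 124 mm long, origin at its nose, z towards its head
- offcut: bystander: offcut of aluminium angle, 90 x 30 x 30 mm, origin under its centre
- strap: bystander: flat steel strap 110 x 25 x 5 mm, no lug, origin under its centre
- tin: bystander: closed metal tin, 70 mm across, 60 mm high, origin under its centre
- oil: bystander: white oil bottle, 52 mm across, 130 mm high, origin under its centre
- collar: bystander: steel shaft collar (ring) 44 mm across, 16 mm high, origin under its centre
- hammer: bystander: hammer lying at the back of the bench, along its x
There are look-alikes about, which are no part of the job. Of the things that look like the block, take the one that is farthest from the robot's base at the start. What is shaped like the plate but green is not meant.

How it is judged (in metres and radians):
On the way, in this order (a step that is already met when the one before it is completed fails the run):
1. the plate lies flush on the block over both pins and is let go (z of plate in the frame of block_top between -0.003 and 0.003 m and horizontal distance between plate and block_top below 0.004 m and angle between plate's own z axis and vertical below 0.05 rad and angle between the x axis of plate and the x axis of block, either way round below 0.06 rad and contact force between plate and the fingers below 0.1 N), for 0.2 s.
2. the square punch is drawn clear of its tube in the gripper (distance of punch_nose from where it was at the start of the episode above 0.065 m and contact force between punch and the fingers above 2 N and contact force between punch and stand below 0.1 N), for 0.1 s.
At the end, for the whole second after the job is handed in: Plate let go, flush on the block: within 3 mm in height, 4 mm sideways, 0.06 rad in turn (either way round), tilt under 0.05 rad. Square punch held still by the fingers alone, nose down, upright within 8 degrees, nose within 12 mm sideways of the rivet hole and 25 to 80 mm above it (all of step 1 and angle between punch's own z axis and vertical below 0.14 rad and horizontal distance between punch_nose and rivet_hole below 0.012 m and z of punch_nose in the frame of rivet_hole between 0.025 and 0.08 m and contact force between punch and the fingers above 2 N and contact force between punch and plate below 0.1 N and contact force between punch and block below 0.1 N and contact force between punch and stand below 0.1 N and linear speed of punch below 0.03 m/s and angular speed of punch below 0.2 rad/s); the arm keeps its last pose, push and grip.
It fails at once if the plate is let go above the pins (dropped on the block) (contact force between plate and the fingers below 0.1 N and horizontal distance between plate and block_top below 0.08 m and z of plate in the frame of block_top above 0.022 m).
It fails at once if the round punch or another bystander is moved more than 30 mm (distance of any of round_punch, offcut, strap, tin, oil, collar, hammer from where it was at the start of the episode above 0.03 m).
It also fails if it takes over 61 s, if anything falls off the work surface, if the arm or the gripper's body presses on something with over 40 N, if the wrist force passes 120 N, or if a joint passes its speed limit or range.

## Working session

There is one attempt and no reset: what is moved stays moved. The work goes in short steps, Python scripts to look and compute and a shell command to move; the robot and the scene stay as the last step left them, time stands still between calls to the robot, and variables do not carry over. Pictures are saved under pics/ and viewed, about 8 in all and at most 12, crops included, and the job is handed in when it is done.

```bash
mkdir -p pics; ls
cat > h.py <<'E'
import numpy as np, cv2
from plant import get_obs, read_camera, ctrl
def cam(n,fn=None):
    c=read_camera(n)
    if fn: cv2.imwrite('pics/'+fn,c['pixels'][:,:,::-1])
    return c
def f(c): return 240/np.tan(np.radians(c['vertical_fov'])/2)
def ray(c,u,v,fish=False):
    d=np.array([u-c['cx'],v-c['cy'],0.]);F=f(c)
    if fish:
        r=np.hypot(d[0],d[1]);t=r/F; q=np.array([d[0]/r*np.sin(t),d[1]/r*np.sin(t),np.cos(t)]) if r>0 else np.array([0,0,1.])
    else: q=np.array([d[0]/F,d[1]/F,1]); 
    q=np.array([q[0],-q[1],-q[2]]);V=np.array(c['view']);R=V[:3,:3]
    return -R.T@V[:3,3], R.T@q/np.linalg.norm(q)
def atz(c,u,v,z,fish=False):
    o,d=ray(c,u,v,fish); return o+d*(z-o[2])/d[2]
def proj(c,P,fish=False):
    V=np.array(c['view']);p=V[:3,:3]@np.array(P)+V[:3,3]; x,y,z=p[0],-p[1],-p[2];F=f(c)
    if fish:
        r=np.hypot(x,y);t=np.arctan2(r,z);return np.array([c['cx']+F*t*x/r,c['cy']+F*t*y/r])
    return np.array([c['cx']+F*x/z,c['cy']+F*y/z])
E
python3 - <<'E'
from h import *
import pickle
for n in ['scene','top']:
    c=cam(n,n+'1.png'); pickle.dump(c,open(n+'.pkl','wb')); print(n,c['vertical_fov'],c['cx'],c['cy'],np.round(c['view'],3).tolist(), [k for k in c if k!='pixels'])
o=get_obs();print(o['clock'],o['position'],np.round(o['eef_rot'],3).tolist())
E
```

```text
pics
scene 49.10191514646566 312.691409638267 242.1851145222145 [[-0.804, 0.595, 0.003, 0.414], [-0.466, -0.633, 0.618, 0.183], [0.369, 0.496, 0.786, -1.356], [0.0, 0.0, 0.0, 1.0]] ['vertical_fov', 'cx', 'cy', 'view']
top 54.97356995569431 327.3293665764492 242.870224539333 [[-0.023, -1.0, -0.0, 0.051], [0.998, -0.023, 0.065, -0.528], [-0.065, 0.001, 0.998, -0.965], [0.0, 0.0, 0.0, 1.0]] ['vertical_fov', 'cx', 'cy', 'view']
0.1 [0.16895383 0.52285504 0.1869052 ] [[0.308, -0.001, -0.951], [0.951, -0.001, 0.308], [-0.002, -1.0, 0.0]]
```

View pics/top1.png

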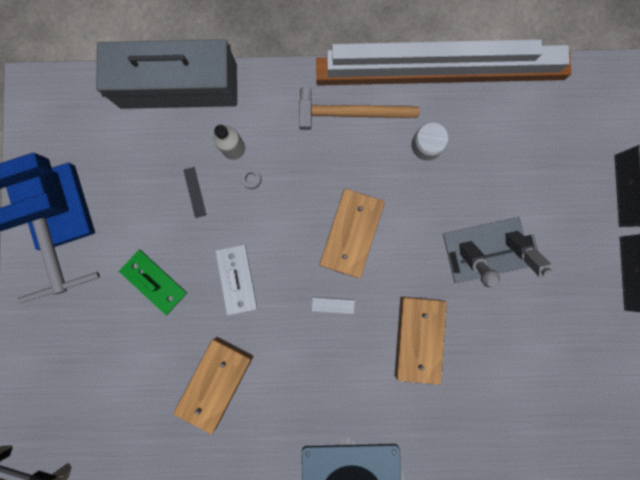

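View pics/scene1.png

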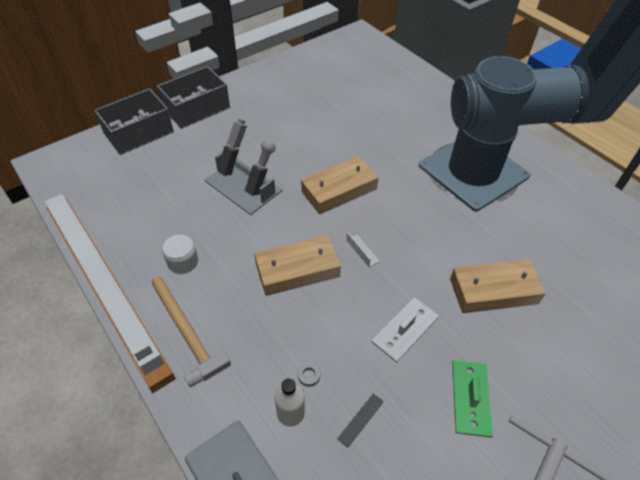

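The top view shows three blocks, at (352,233), (213,385) and (422,340). The first is farthest from the base at about (350,490), so I choose it. There are two plate shapes, at (236,280) in aluminium and (153,281) in green, and I choose the aluminium one. The punches have their heads at (491,279), a round ball or mushroom, and (543,267), which looks square. I'll check these in one composite crop.

Run:
```python
from h import *
import pickle
t=pickle.load(open('top.pkl','rb'));s=pickle.load(open('scene.pkl','rb'))
I=t['pixels'][:,:,::-1];S=s['pixels'][:,:,::-1]
cr=lambda I,u,v,w,h,k:cv2.resize(I[v:v+h,u:u+w],None,fx=k,fy=k,interpolation=cv2.INTER_CUBIC)
a=cr(I,205,235,60,90,4) ; b=cr(I,310,180,80,105,4)[:360]; 
c=cr(S,200,110,100,75,4); d=cr(I,435,205,120,90,4)
W=np.zeros((600,800,3),np.uint8)
W[:300,:400]=c[:300,:400]; W[300:600,:400]=cr(I,440,210,100,75,4)
W[:360,400:640]=a
W2=cr(I,315,183,75,100,3); W[300:600,640-0:640+160]=0
W[360:,400:]=0
W[0:300,640:800]=cr(I,545-25,240,40,75,4)
W[360:600,400:640]=cv2.resize(I[183:283,315:390],(180,240))[:, :180].repeat(1,0) if False else cv2.resize(I[180:280,302:402],(240,240),interpolation=cv2.INTER_CUBIC)
cv2.imwrite('pics/comp.png',W)
# fine measure: segments by colour
hsv=cv2.cvtColor(I,cv2.COLOR_BGR2HSV)
def rect(m,z,nm):
    m=cv2.morphologyEx(m.astype(np.uint8),cv2.MORPH_CLOSE,np.ones((9,9)))
    n,l,st,ce=cv2.connectedComponentsWithStats(m); k=1+st[1:,4].argmax()
    pts=np.argwhere(l==k)[:,::-1].astype(float)
    P=np.array([atz(t,u,v,z)[:2] for u,v in pts]).astype(np.float32)
    print(nm,cv2.minAreaRect(P),'px',cv2.minAreaRect(pts.astype(np.float32)))
def box(M,u0,v0,u1,v1):
    R=np.zeros_like(M);R[v0:v1,u0:u1]=M[v0:v1,u0:u1];return R
print(I[300,235],I[320,235],I[265,335])
rect(box(I.min(2)>150,205,235,265,325),.008,'plate')
rect(box((hsv[:,:,1]>70)&(hsv[:,:,0]<25),310,180,390,285),.045,'block')
rect(box((hsv[:,:,1]>60)&(hsv[:,:,2]<130),435,205,540,285),.008,'stand')
for px,z in [((364.5,209),.063),((345,256.5),.063),((352,233),.045)]: print(px,atz(t,*px,z))
```

```text
[194 182 176] [137 130 126] [ 88 123 164]
plate ((0.455524206161499, 0.23804664611816406), (0.14056512713432312, 0.06360290944576263), 9.87113094329834) px ((235.2969207763672, 279.59588623046875), (65.93830108642578, 29.905445098876953), 79.4608154296875)
block ((0.5470029711723328, -0.011643610894680023), (0.088755302131176, 0.16862286627292633), 70.94523620605469) px ((351.80767822265625, 232.9615478515625), (43.01160430908203, 81.04199981689453), 17.650123596191406)Traceback (most recent call last):
  File "<stdin>", line 29, in <module>
  File "<stdin>", line 20, in rect
ValueError: attempt to get argmax of an empty sequence
```

View pics/comp.png

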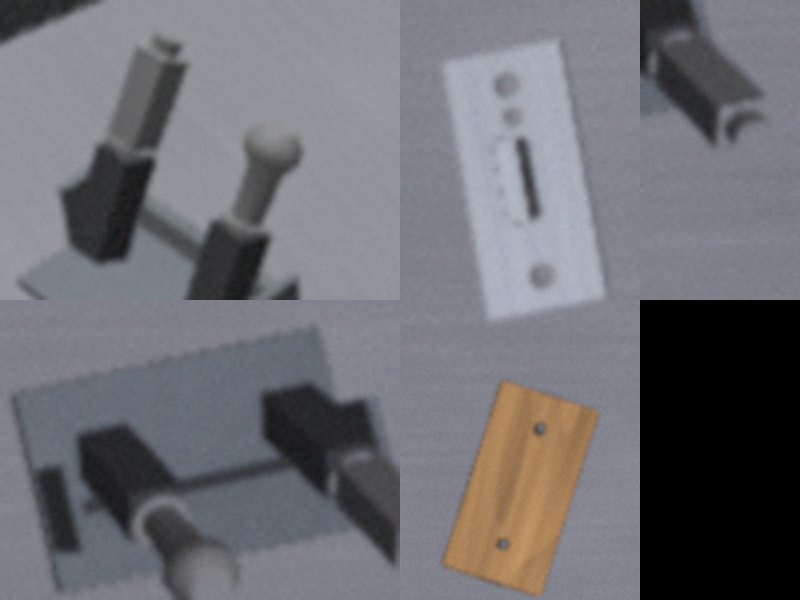

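The square-bodied punch is confirmed as the right one, at (528,252). The measured plate is 140.6x63.6 mm and the measured block 168.6x88.8 mm, both matching the given sizes. The plate centre is (0.4555, 0.238) with yaw 9.9°, rivet hole at +x. The block is at (0.547, -0.0116) with yaw -19.05°.

```bash
cat >> h.py <<'E'
from scipy.spatial.transform import Rotation as Ro
def togo(P,xang=None,R=None):
    "remaining turn (units) and shift (units, in present tool axes and in final tool axes)"
    o=get_obs();R0=np.array(o['eef_rot'])
    if R is None:
        a=np.radians(xang);x=np.array([np.cos(a),np.sin(a),0]);y=np.array([0,0,-1.]);R=np.c_[x,y,np.cross(x,y)]
    d=np.array(P)-o['position']
    print('t',round(o['clock'],2),'pos',np.round(o['position'],4),'w',o['gripper_width'],'F',np.round(o['wrist_force'],1))
    print('turn',np.round(Ro.from_matrix(R0.T@R).as_rotvec()/.15,2),'shift now',np.round(R0.T@d/.02,2),'final',np.round(R.T@d/.02,2))
E
python3 -m crank '[[[0,-0.81,0,0,0,0,0],[0,-0.81,0,0,0,0,0],[0,-0.81,0,0,0,0,0],[0,-0.81,0,0,0,0,0]]]' 20
python3 -c "
from h import *
togo([.4555,.238,.12],99.87)"
```

```text
clock: 0.5
position: [0.1682, 0.5216, 0.1849]
eef_rot: [[-0.189, -0.003, -0.982], [0.982, -0.005, -0.189], [-0.005, -1.0, 0.004]]
wrist_force: [0.1, 0.6, 0.1]
gripper_width: 0.093
t 0.5 pos [0.1682 0.5216 0.1849] w 0.09302700968066188 F [0.1 0.6 0.1]
turn [-0.03  0.12 -0.03] shift now [-16.62   3.27 -11.44] final [-16.43   3.24 -11.72]
```

```bash
python3 -m crank '[[[0,0,0,-0.9,0,-0.6,0],[0,0,0,-1,0,-0.7,0],[0,0,0,-1,0,-0.7,0],[0,0,0,-1,0,-0.7,0],[0,0,0,-1,0,-0.7,0],[0,0,0,-1,0.2,-0.7,0],[0,0,0,-1,0.2,-0.7,0],[0,0,0,-1,0.2,-0.7,0],[0,0,0,-1,0.2,-0.7,0],[0,0.1,0,-1,0.2,-0.7,0]]]'
python3 -c "
from h import *
togo([.4555,.238,.12],99.87)"
```

```text
clock: 1.5
position: [0.3435, 0.3476, 0.1607]
eef_rot: [[-0.184, -0.009, -0.983], [0.983, -0.01, -0.184], [-0.008, -1.0, 0.01]]
wrist_force: [0.0, 0.0, -0.2]
gripper_width: 0.093
t 1.5 pos [0.3435 0.3476 0.1607] w 0.0929743996272097 F [ 0.   0.  -0.2]
turn [-0.07  0.09 -0.06] shift now [-6.4   2.04 -4.51] final [-6.36  2.03 -4.58]
```

```bash
python3 -m crank '[[[0,0.1,0,-1,0.2,-0.7,0],[0,0,0,-1,0.2,-0.7,0],[0,0,0,-1,0.2,-0.7,0],[0,0,0,-1,0.2,-0.7,0],[0,0,0,-1,0.2,-0.7,0],[-0.07,0,-0.06,-1,0.2,-0.7,0],[0,0,0,-0.4,0.2,-0.4,0],[0,0,0,0,0,0,0]]]'
python3 - <<'E'
from h import *
togo([.4555,.238,.12],99.87)
c=cam('wrist','w1.png'); import pickle; pickle.dump(c,open('w1.pkl','wb'))
a=np.radians(9.87);X=np.array([np.cos(a),np.sin(a),0])
for x in (52,34,-52,22,-22): print(x,proj(c,np.array([.4555,.238,.043 if abs(x)==22 else .008])+X*x/1000,True))
E
```

```text
clock: 2.3
position: [0.4593, 0.2291, 0.1281]
eef_rot: [[-0.164, -0.006, -0.986], [0.986, -0.002, -0.164], [-0.001, -1.0, 0.006]]
wrist_force: [0.2, 1.1, -1.0]
gripper_width: 0.093
t 2.3 pos [0.4593 0.2291 0.1281] w 0.09295973273260819 F [ 0.2  1.1 -1. ]
turn [-0.04 -0.05 -0.  ] shift now [0.47 0.41 0.11] final [0.47 0.41 0.11]
52 [329.82572912 279.01409759]
34 [329.83364853 260.13417148]
-52 [329.61387813 163.16576506]
22 [330.90528009 258.62467633]
-22 [330.86801771 203.80462893]
```

View pics/w1.png

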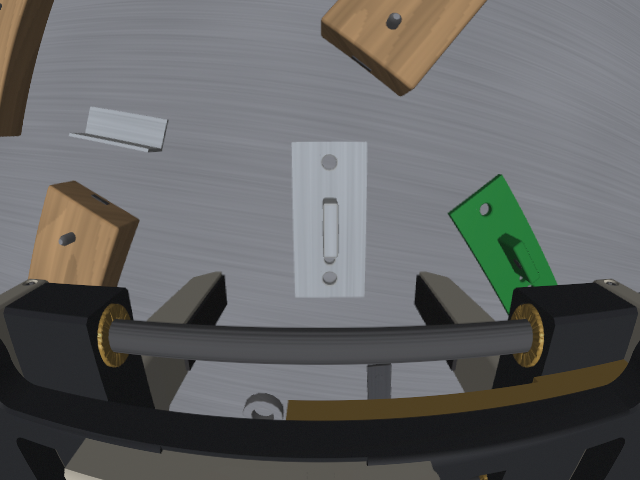

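The wrist view agrees within about 1 px with the prediction: holes at (329,162) and (329,278), lug spanning rows 203 to 258. I'll descend.

```bash
python3 -m crank '[[[0,-0.05,0,0.47,0.4,0.11,0],[0,0,0,0,1,0,0],[0,0,0,0,1,0,0],[0,0,0,0,1,0,0],[0,0,0,0,0.8,0,0],[0,0,0,0,0.3,0,0]]]'
python3 - <<'E'
from h import *
togo([.4555,.238,.014],99.87)
E
```

```text
clock: 2.95
position: [0.4488, 0.2477, 0.0356]
eef_rot: [[-0.181, -0.005, -0.983], [0.983, 0.002, -0.181], [0.003, -1.0, 0.005]]
wrist_force: [-0.3, 0.1, -0.6]
gripper_width: 0.093
t 2.95 pos [0.4488 0.2477 0.0356] w 0.09304204612455046 F [-0.3  0.1 -0.6]
turn [-0.03  0.07  0.02] shift now [-0.54  1.08 -0.25] final [-0.54  1.08 -0.25]
```

```bash
python3 -m crank '[[[0,0.07,0,-0.54,0,-0.25,0],[0,0,0,0,0,0,0],[0,0,0,0,0,0,0]]]'
python3 - <<'E'
from h import *
togo([.4555,.238,.014],99.87)
E
```

```text
clock: 3.25
position: [0.4545, 0.2395, 0.0356]
eef_rot: [[-0.173, -0.007, -0.985], [0.985, 0.002, -0.173], [0.003, -1.0, 0.006]]
wrist_force: [-0.3, -0.1, 0.4]
gripper_width: 0.0932
t 3.25 pos [0.4545 0.2395 0.0356] w 0.09316834587012468 F [-0.3 -0.1  0.4]
turn [-0.04  0.01  0.02] shift now [-0.08  1.08 -0.04] final [-0.08  1.08 -0.04]
```

```bash
python3 -m crank '[[[0,0,0,-0.08,0.6,-0.04,0],[0,0,0,0,0.5,0,0],[0,0,0,0,0,0,0],[0,0,0,0,0,0,255],[0,0,0,0,0,0,255],[0,0,0,0,0,0,255],[0,0,0,0,0,0,255],[0,0,0,0,0,0,255],[0,0,0,0,0,0,255]]]' 40
python3 - <<'E'
from h import *
togo([.4555,.238,.014],99.87)
E
```

```text
clock: 4.15
position: [0.4573, 0.2381, 0.0136]
eef_rot: [[-0.172, -0.003, -0.985], [0.985, 0.003, -0.172], [0.003, -1.0, 0.002]]
wrist_force: [0.0, -0.1, -0.7]
gripper_width: 0.0496
t 4.15 pos [0.4573 0.2381 0.0136] w 0.049618907834664945 F [ 0.  -0.1 -0.7]
turn [-0.01  0.01  0.02] shift now [ 0.01 -0.02  0.09] final [ 0.01 -0.02  0.09]
```

```bash
python3 -m crank '[[[0,0,0,0,0,0,255],[0,0,0,0,0,0,255],[0,0,0,0,0,0,255],[0,0,0,0,0,0,255],[0,0,0,0,0,0,255],[0,0,0,0,0,0,255],[0,0,0,0,0,0,255],[0,0,0,0,0,0,255]]]'
python3 - <<'E'
from h import *
togo([.4555,.238,.014],99.87)
E
```

```text
clock: 4.95
position: [0.4575, 0.2382, 0.0138]
eef_rot: [[-0.172, -0.002, -0.985], [0.985, 0.003, -0.172], [0.003, -1.0, 0.002]]
wrist_force: [-0.2, 0.2, 0.2]
gripper_width: 0.0006
t 4.95 pos [0.4575 0.2382 0.0138] w 0.0006030469601282792 F [-0.2  0.2  0.2]
turn [-0.01  0.01  0.02] shift now [ 0.01 -0.01  0.1 ] final [ 0.01 -0.01  0.1 ]
```

The gripper reads shut (0.6 mm) where a 12 mm lug should be, so I need to look.

Run:
```python
from h import *
c=cam('wrist');t=cam('top');s=cam('scene')
W=np.zeros((600,800,3),np.uint8)
W[:360,:480]=cv2.resize(c['pixels'],(480,360))
W[360:600,:320]=cv2.resize(t['pixels'][230:350,160:320],(320,240),interpolation=2)
W[360:600,320:640]=cv2.resize(s['pixels'][260:380,330:490],(320,240),interpolation=2)
cv2.imwrite('pics/c2.png',W[:,:,::-1])
```

```text
(no output)
```

View pics/c2.png

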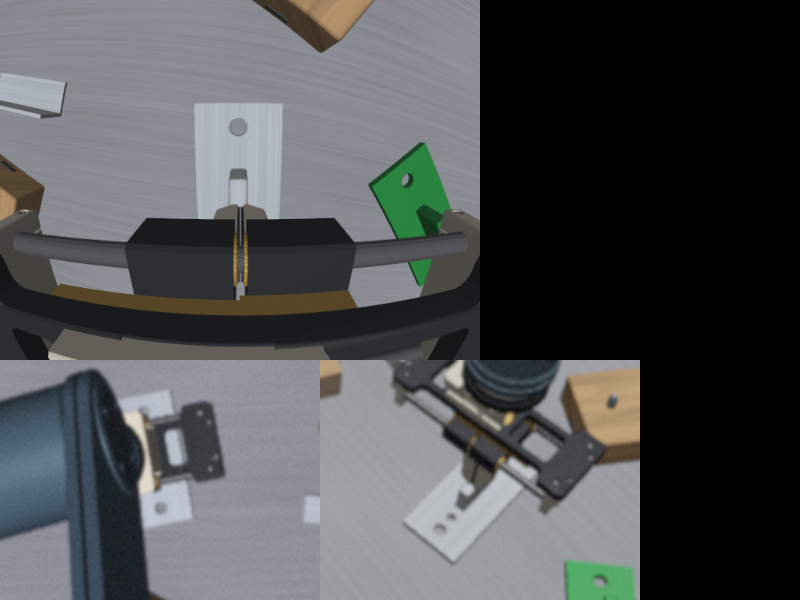

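Run:
```python
from h import *
c=cam('wrist');s=cam('scene');o=get_obs()
p=np.array(o['position']);R=np.array(o['eef_rot'])
print('tcp px',proj(c,p,True),'grasp',proj(c,p-R[:,1]*.019,True), 'tcp scene',proj(s,p))
a=np.radians(9.87);X=np.array([np.cos(a),np.sin(a),0]);
for x in (-52,-22,22): print(x,proj(c,np.array([.4555,.238,.043 if abs(x)==22 else .008])+X*x/1000,True))
print(o['gripper_width'],np.round(o['joint_torque'],1))
V=np.array(c['view']);print('cam',np.round(R.T@(-V[:3,:3].T@V[:3,3]-p),4),np.round(V[:3,:3]@R,3))
W=np.zeros((600,800,3),np.uint8)
W[:600,:400]=cv2.resize(c['pixels'][200:350,270:370],(400,600),interpolation=2)
W[:600,400:]=cv2.resize(s['pixels'][280:355,370:420],(400,600),interpolation=2)
cv2.imwrite('pics/c3.png',W[:,:,::-1])
```

```text
tcp px [318.24239131 268.80923001] grasp [318.0622862  280.69200015] tcp scene [406.16416213 327.61289145]
-52 [318.4876189  171.28431451]
-22 [318.40051707 240.27639732]
22 [318.45124747 324.47123493]
0.00031214067181605974 [  0.  -43.8 -21.4   0.    0.1   0. ]
cam [ 0.0011 -0.1979  0.0672] [[ 1.    -0.     0.   ]
 [ 0.     0.245  0.97 ]
 [-0.    -0.97   0.245]]
```

View pics/c3.png

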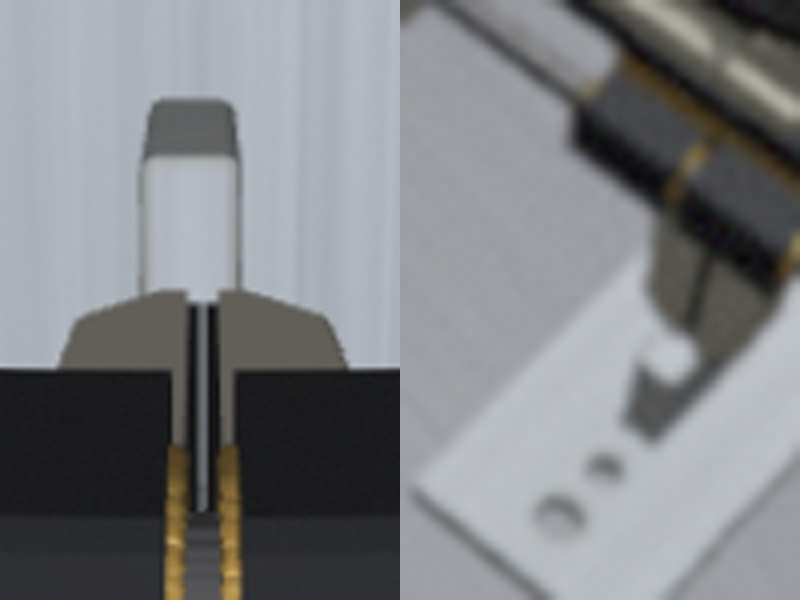

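Run:
```python
from h import *
c=cam('wrist');s=cam('scene');o=get_obs()
p=np.array(o['position']);R=np.array(o['eef_rot'])
for d in (0,.01,.02,.03,.04,.05): print(d,[np.round(proj(c,p+R@[x,-d,.0075],True),1) for x in (-.01,.01)],'scene',[np.round((proj(s,p+R@[0,-d,z])-[370,280])*8+[400,0]) for z in (.0075,-.0075)])
```

```text
0 [array([300.3, 256.1]), array([336.2, 256.1])] scene [array([707., 362.]), array([671., 400.])]
0.01 [array([299.3, 261.5]), array([337. , 261.5])] scene [array([713., 342.]), array([677., 381.])]
0.02 [array([298.2, 267.5]), array([337.9, 267.5])] scene [array([719., 322.]), array([682., 361.])]
0.03 [array([297.1, 274.1]), array([338.8, 274.2])] scene [array([725., 302.]), array([688., 341.])]
0.04 [array([295.8, 281.5]), array([339.9, 281.5])] scene [array([731., 281.]), array([693., 320.])]
0.05 [array([294.3, 289.7]), array([341. , 289.8])] scene [array([737., 260.]), array([699., 299.])]
```

Run:
```python
from h import *
c=cam('wrist');o=get_obs()
p=np.array(o['position']);R=np.array(o['eef_rot'])
for d in (0,.01,.02,.03,.04,.05): print(d,[np.round(proj(c,p+R@[x,-d,z],True),1) for x,z in ((-.0465,.0075),(-.0465,-.0075),(.0465,.0075))])
```

```text
0 [array([236.1, 255.8]), array([237.8, 280.7]), array([400.6, 255.8])]
0.01 [array([232.1, 261.1]), array([234.1, 287. ]), array([404.4, 261.2])]
0.02 [array([227.8, 267. ]), array([230. , 293.9]), array([408.5, 267. ])]
0.03 [array([223.1, 273.4]), array([225.6, 301.4]), array([413.1, 273.4])]
0.04 [array([217.9, 280.5]), array([220.7, 309.7]), array([418.1, 280.6])]
0.05 [array([212.1, 288.4]), array([215.4, 318.9]), array([423.6, 288.5])]
```

The wrist and scene views agree that the real fingertips end about 30 mm short of the reported TCP, both open and shut, so they closed just above the lug. I'll correct for that offset: half open, go lower, watch the force.

```bash
python3 -m crank '[[[0,0,0,0,0,0.1,130],[0,0,0,0,0,0,130],[0,0,0,0,0,0,130],[0,0,0,0,0,0,130],[0,0,0,0,0,0,130],[0,0,0,0,0.4,0,130],[0,0,0,0,0.4,0,130],[0,0,0,0,0.4,0,130],[0,0,0,0,0,0,130],[0,0,0,0,0,0,130]]]'
python3 - <<'E'
from h import *
togo([.4555,.238,-.014],99.87)
E
```

```text
clock: 6.35
position: [0.4546, 0.2377, -0.0131]
eef_rot: [[-0.172, -0.004, -0.985], [0.985, 0.003, -0.172], [0.003, -1.0, 0.003]]
wrist_force: [0.1, -0.3, 0.1]
gripper_width: 0.0461
t 6.35 pos [ 0.4546  0.2377 -0.0131] w 0.04606643018279053 F [ 0.1 -0.3  0.1]
turn [-0.02  0.01  0.02] shift now [ 0.    0.05 -0.05] final [ 0.01  0.05 -0.05]
```

No contact at z = -0.013, so the offset is confirmed. I'll close.

```bash
python3 -m crank '[[[0,0,0,0,0,0,255],[0,0,0,0,0,0,255],[0,0,0,0,0,0,255],[0,0,0,0,0,0,255],[0,0,0,0,0,0,255],[0,0,0,0,0,0,255],[0,0,0,0,0,0,255],[0,0,0,0,0,0,255]]]' 45
python3 - <<'E'
from h import *
togo([.4555,.238,-.014],99.87)
E
```

```text
clock: 7.15
position: [0.4551, 0.2378, -0.0126]
eef_rot: [[-0.172, -0.003, -0.985], [0.985, 0.003, -0.172], [0.003, -1.0, 0.002]]
wrist_force: [-0.3, 0.1, -1.7]
gripper_width: 0.0115
t 7.15 pos [ 0.4551  0.2378 -0.0126] w 0.01148623101434081 F [-0.3  0.1 -1.7]
turn [-0.01  0.01  0.02] shift now [ 0.01  0.07 -0.02] final [ 0.01  0.07 -0.02]
```

```bash
python3 -m crank '[[[0,0,0,0,-0.5,0,255],[0,0,0,0,-0.9,0,255],[0,0,0,0,-1,0,255],[0,0,0,0,-1,0,255],[0,0.8,0,0,-1,0,255],[0,0.85,0,0,-0.4,0,255],[0,0.85,0,0,0,0,255],[0,0.85,0,0,0,0,255],[0,0,0,0,0,0,255],[0,0,0,0,0,0,255]]]'
python3 - <<'E'
from h import *
togo([.547,-.0116,.085],70.95)
E
```

```text
clock: 8.15
position: [0.4523, 0.237, 0.0908]
eef_rot: [[0.338, -0.007, -0.941], [0.941, 0.002, 0.338], [-0.0, -1.0, 0.007]]
wrist_force: [0.4, -0.3, -2.9]
gripper_width: 0.0115
t 8.15 pos [0.4523 0.237  0.0908] w 0.011546057356410554 F [ 0.4 -0.3 -2.9]
turn [-0.05 -0.08 -0.  ] shift now [-10.1    0.23  -8.66] final [-10.21   0.29  -8.53]
```

```bash
python3 -m crank '[[[0,-0.08,0,-0.5,0,-0.42,255],[0,0,0,-0.85,0,-0.72,255],[0,0,0,-1,0,-0.84,255],[0,0,0,-1,0,-0.84,255],[0,0,0,-1,0,-0.84,255],[0,0,0,-1,0,-0.84,255],[0,0,0,-1,0,-0.84,255],[0,0,0,-1,0,-0.84,255],[0,0,0,-1,0,-0.84,255],[0,0,0,-0.7,0,-0.6,255]]]'
python3 -m crank '[[[0,0,0,-0.2,0,-0.17,255],[0,0,0,0,0,0,255],[0,0,0,0,0,0,255]]]'
python3 - <<'E'
from h import *
togo([.547,-.0116,.085],70.95)
E
```

```text
clock: 9.15
position: [0.54, 0.0121, 0.0886]
eef_rot: [[0.289, -0.013, -0.957], [0.957, 0.003, 0.289], [-0.001, -1.0, 0.013]]
wrist_force: [0.9, 0.5, -2.0]
gripper_width: 0.0121
clock: 9.45
position: [0.542, 0.0057, 0.088]
eef_rot: [[0.287, -0.015, -0.958], [0.958, 0.004, 0.287], [-0.001, -1.0, 0.015]]
wrist_force: [-0.5, 0.5, -3.7]
gripper_width: 0.0116
t 9.45 pos [0.542  0.0057 0.088 ] w 0.011631051539568938 F [-0.5  0.5 -3.7]
turn [-0.1   0.27 -0.01] shift now [-0.76  0.14 -0.49] final [-0.74  0.15 -0.52]
```

```bash
python3 -m crank '[[[-0.1,0.27,0,-0.74,0.15,-0.5,255],[0,0,0,0,0,0,255],[0,0,0,0,0,0,255],[0,0,0,0,0,0,255]]]'
python3 - <<'E'
from h import *
togo([.547,-.0116,.085],70.95)
o=get_obs()
c=cam('wrist','w4.png'); import pickle; pickle.dump((c,o),open('w4.pkl','wb'))
t=cam('top','t4.png');pickle.dump(t,open('t4.pkl','wb'))
a=np.radians(-19.05);X=np.array([np.cos(a),np.sin(a),0])
p=np.array(o['position']);R=np.array(o['eef_rot'])
for x in (-52,52):
    print(x,'pin tip',proj(c,np.array([.547,-.0116,.063])+X*x/1000,True),'hole top',proj(c,p+R@[0.0003,.0126-.008,-x/1000.],True))
for x,y in ((-85,45),(-85,-45)): print(proj(c,[.547+X[0]*x/1000-X[1]*y/1000,-.0116+X[1]*x/1000+X[0]*y/1000,.045],True))
for x,y in ((-70,32),(-70,-32)): print(proj(c,p+R@[y/1000,.0126-.008,-x/1000.],True))
E
```

```text
clock: 9.85
position: [0.5464, -0.0099, 0.0845]
eef_rot: [[0.325, -0.0, -0.946], [0.946, -0.001, 0.325], [-0.001, -1.0, 0.0]]
wrist_force: [-0.1, 0.5, -3.5]
gripper_width: 0.0119
t 9.85 pos [ 0.5464 -0.0099  0.0845] w 0.011937279950562697 F [-0.1  0.5 -3.5]
turn [-0.    0.01 -0.  ] shift now [-0.07 -0.03 -0.06] final [-0.07 -0.03 -0.06]
-52 pin tip [316.22098084 175.72940788] hole top [318.92490152 175.96455483]
52 pin tip [316.44493583 334.37082402] hole top [319.09987878 345.62062494]
[387.31015775 123.34852607]
[246.08587494 123.41381567]
[377.28910462 143.7290276 ]
[259.50458158 143.83218706]
```

View pics/w4.png

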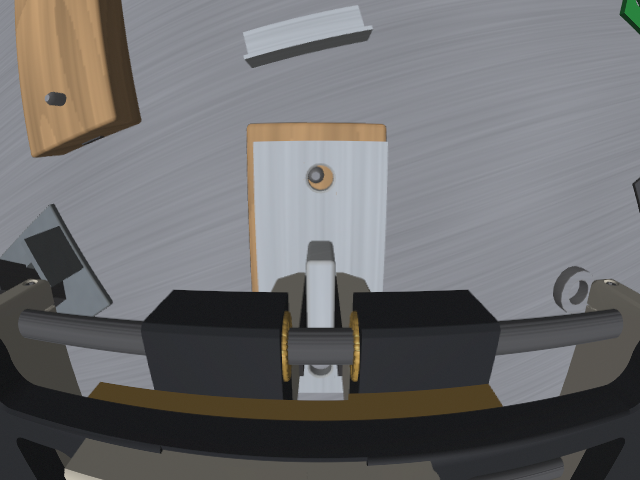

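Run:
```python
from h import *
import pickle
c,o=pickle.load(open('w4.pkl','rb'))
p=np.array(o['position']);R=np.array(o['eef_rot'])
pj=lambda x,y,z:np.round(proj(c,p+R@[y,z,-x],True),1)
print('hole',pj(-.052,0,-.0206),'corners',pj(-.07,.032,-.0206),pj(-.07,-.032,-.0206))
G=cv2.cvtColor(c['pixels'],cv2.COLOR_RGB2GRAY)
# observed hole/plate in plane of plate top -> tool coords
def tool(u,v,zt=-.0206):
    q,d=ray(c,u,v,True);q=R.T@(q-p);d=R.T@d;return np.round((q+d*(zt-q[1])/d[1])[[2,0]]*1000,1)
print('obs corners',tool(253.5,141),tool(387,141),'hole',tool(319.8,176.8),'edges right',tool(386,200),tool(383,280))
o=c['pixels'][155:198,298:342]
cv2.imwrite('pics/c5.png',cv2.resize(c['pixels'][120:220,240:400],(800,500),interpolation=2)[:,:,::-1])
```

```text
hole [318.1 180. ] corners [385.3 143.4] [251.1 143.5]
obs corners [ 71.2 -30.8] [71.2 32.8] hole [53.6  0.8] edges right [42.5 33. ] [ 1.3 33.2]
```

View pics/c5.png

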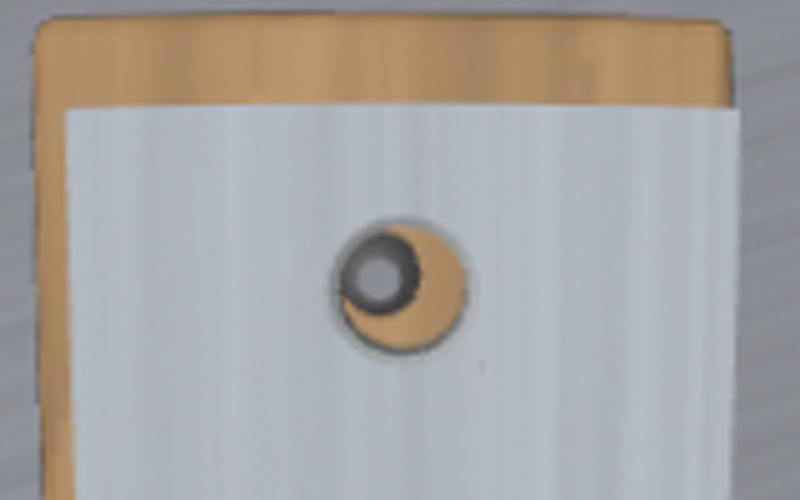

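Run:
```python
from h import *
import pickle
c,o=pickle.load(open('w4.pkl','rb'))
p=np.array(o['position']);R=np.array(o['eef_rot'])
def tool(u,v,zt):
    q,d=ray(c,u,v,True);q=R.T@(q-p);d=R.T@d;return (q+d*(zt-q[1])/d[1])*1000
h=tool(320,177.4,-.0206);n=tool(315.6,175.6,p[2]-.063)
print(h,n,'shift units',(n-h)/20)
k1,k2=tool(247,124.1,p[2]-.045),tool(386.5,124.3,p[2]-.045);print('block end',k1,k2)
```

```text
[  0.88939544 -20.6         53.26374829] [-1.71071104 21.47495441 50.910569  ] shift units [-0.13000532  2.10374772 -0.11765896]
block end [-45.67692922  39.47495441  83.42843833] [43.20077375 39.47495441 83.12375075]
```

```bash
python3 -m crank '[[[0,0,0,-0.13,0.2,-0.12,255],[0,0,0,0,0.5,0,255],[0,0,0,0,0.5,0,255],[0,0,0,0,0.2,0,255],[0,0,0,0,0,0,255],[0,0,0,0,0,0,255]]]'
python3 - <<'E'
from h import *
import pickle
c,o=pickle.load(open('w4.pkl','rb'))
p=np.array(o['position']);R=np.array(o['eef_rot'])
T=p+R@[-.0026,0,-.00235];T[2]=.055;print(T);togo(T,70.95)
E
```

```text
clock: 10.55
position: [0.5473, -0.0127, 0.0531]
eef_rot: [[0.324, -0.002, -0.946], [0.946, -0.0, 0.324], [-0.001, -1.0, 0.002]]
wrist_force: [1.0, -0.6, -2.2]
gripper_width: 0.0118
[ 0.54774527 -0.01308007  0.055     ]
t 10.55 pos [ 0.5473 -0.0127  0.0531] w 0.011838547366611345 F [ 1.  -0.6 -2.2]
turn [-0.01  0.02 -0.  ] shift now [-0.01 -0.1  -0.03] final [-0.01 -0.1  -0.03]
```

```bash
python3 -m crank '[[[0,0,0,-0.01,0.15,-0.03,255],[0,0,0,0,0.15,0,255],[0,0,0,0,0.15,0,255],[0,0,0,0,0,0,255]]]'
python3 - <<'E'
from h import *
togo([.5477,-.0131,.0324],70.95)
E
```

```text
clock: 10.95
position: [0.5484, -0.0132, 0.0439]
eef_rot: [[0.324, -0.001, -0.946], [0.946, -0.0, 0.324], [-0.001, -1.0, 0.001]]
wrist_force: [-0.3, 0.6, -2.6]
gripper_width: 0.0117
t 10.95 pos [ 0.5484 -0.0132  0.0439] w 0.011650608391250799 F [-0.3  0.6 -2.6]
turn [-0.    0.02 -0.  ] shift now [-0.01  0.57  0.03] final [-0.01  0.57  0.03]
```

Bottom at 0.0565, below the pin tips, with no contact force: the pins have entered.

```bash
python3 -m crank '[[[0,0,0,0,0.15,0.02,255],[0,0,0,0,0.15,0,255],[0,0,0,0,0.15,0,255],[0,0,0,0,0.1,0,255],[0,0,0,0,0,0,255]]]'
python3 - <<'E'
from h import *
togo([.5477,-.0131,.0324],70.95)
E
```

```text
clock: 11.45
position: [0.5484, -0.0131, 0.0325]
eef_rot: [[0.324, 0.0, -0.946], [0.946, -0.001, 0.324], [-0.0, -1.0, -0.0]]
wrist_force: [-0.6, -0.0, -1.6]
gripper_width: 0.0115
t 11.45 pos [ 0.5484 -0.0131  0.0325] w 0.011538953511737256 F [-0.6 -0.  -1.6]
turn [ 0.    0.02 -0.  ] shift now [-0.01  0.    0.03] final [-0.01  0.    0.03]
```

```bash
python3 -m crank '[[[0,0,0,0,0.08,0,255],[0,0,0,0,0.05,0,255],[0,0,0,0,0,0,255]]]'
python3 -m crank '[[[0,0,0,0,0,0,90],[0,0,0,0,0,0,90],[0,0,0,0,0,0,90],[0,0,0,0,0,0,90],[0,0,0,0,-0.5,0,90],[0,0,0,0,-1,0,90],[0,0,0,0,-1,0,90],[0,0,0,0,-1,0,90],[0,0,0,0,-1,0,60],[0,0,0,0,-0.5,0,60]]]'
python3 - <<'E'
from h import *
togo([.5477,-.0131,.1324],70.95)
o=get_obs()
c=cam('wrist','w6.png'); import pickle; pickle.dump((c,o),open('w6.pkl','wb'))
a=np.radians(-19.05);X=np.array([np.cos(a),np.sin(a),0]);Y=np.array([-X[1],X[0],0])
B=np.array([.547,-.0116,0])
for x,y,z in ((-52,0,.063),(-70,32,.053),(-70,-32,.053),(-70,32,.061),(-70,-32,.061),(-22,0,.088),(-85,45,.045),(-85,-45,.045)): print(x,y,z,np.round(proj(c,B+X*x/1000+Y*y/1000+[0,0,z],True),1))
E
```

```text
clock: 11.75
position: [0.5485, -0.0131, 0.0327]
eef_rot: [[0.324, 0.001, -0.946], [0.946, -0.001, 0.324], [-0.0, -1.0, -0.001]]
wrist_force: [0.2, -0.0, -3.5]
gripper_width: 0.0119
clock: 12.75
position: [0.5486, -0.0132, 0.1381]
eef_rot: [[0.324, 0.001, -0.946], [0.946, -0.001, 0.324], [-0.0, -1.0, -0.001]]
wrist_force: [0.2, -0.5, -0.8]
gripper_width: 0.0696
t 12.75 pos [ 0.5486 -0.0132  0.1381] w 0.0696381016899605 F [ 0.2 -0.5 -0.8]
turn [ 0.01  0.02 -0.  ] shift now [-0.01  0.29  0.04] final [-0.01  0.29  0.04]
-52 0 0.063 [320.3 165.8]
-70 32 0.053 [362.7 142. ]
-70 -32 0.053 [278.1 141.7]
-70 32 0.061 [364.  141.9]
-70 -32 0.061 [276.9 141.6]
-22 0 0.088 [320.2 212. ]
-85 45 0.045 [378.3 123.5]
-85 -45 0.045 [262.6 123.2]
```

View pics/w6.png

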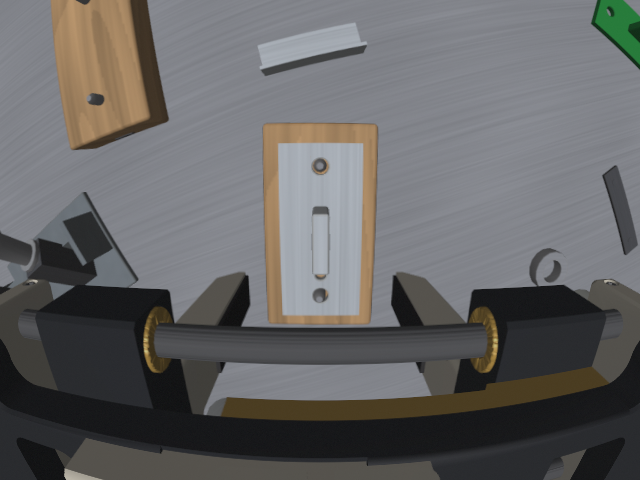

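Plate seated: pin concentric in its hole at (320,166), plate edges at x 278/364 centred on the block's 264/377. Next is the stand and square punch, from the first pictures.

Run:
```python
from h import *
import pickle
from scipy.optimize import least_squares
t=pickle.load(open('top.pkl','rb'));s=pickle.load(open('scene.pkl','rb'))
def tri(a,b):
    o1,d1=ray(t,*a);o2,d2=ray(s,*b);A=np.c_[d1,-d2];k=np.linalg.lstsq(A,o2-o1,rcond=None)[0]
    p,q=o1+k[0]*d1,o2+k[1]*d2;return (p+q)/2,np.linalg.norm(p-q)
H=tri((546.7,272.5),(242,121));print('head',H)
cs=[(443.3,234.2),(455.5,282.5),(520,216.5)]
P=[atz(t,*q,.008)[:2] for q in cs];print(np.round(P,4),[np.linalg.norm(P[0]-P[1]),np.linalg.norm(P[0]-P[2])])
yaw=np.arctan2(*(P[0]-P[1])[::-1]);yaw2=np.arctan2(*(P[0]-P[2])[::-1])-np.pi/2;print(np.degrees([yaw,yaw2]))
ya=(yaw+2*yaw2)/3;X=np.array([np.cos(ya),np.sin(ya)]);Y=np.array([-X[1],X[0]])
C=(P[1]+P[2])/2;C=np.mean([C,P[0]-.055*X-.085*Y],axis=0);print('C',C,np.degrees(ya))
X=np.r_[X,0];Y=np.r_[Y,0];M=np.r_[C,0]-.02*X-.05*Y+[0,0,.085]
for th in (30,33):
    u=-np.sin(np.radians(th))*X+[0,0,np.cos(np.radians(th))]
    h=M+u*.073
    print(th,'mouth',M,'grip',M+u*.035,'head',h,proj(t,h),proj(s,h))
```

```text
head (array([ 0.45663149, -0.3645361 ,  0.14272445]), np.float64(0.0001811382481910894))
[[ 0.5425 -0.2104]
 [ 0.4384 -0.2325]
 [ 0.5771 -0.3773]] [np.float64(0.10642396370278427), np.float64(0.17043532287314694)]
[11.95457132 11.69303545]
C [ 0.5069011  -0.30486621] 11.780214074073386
30 mouth [ 0.49753024 -0.35789627  0.085     ] grip [ 0.48039883 -0.36146903  0.11531089] head [ 0.46179901 -0.36534803  0.14821985] [548.37327796 269.70789518] [239.6906232  119.79281529]
33 mouth [ 0.49753024 -0.35789627  0.085     ] grip [ 0.47886937 -0.361788    0.11435347] head [ 0.45860899 -0.36601331  0.14622295] [548.30907445 271.44139252] [240.77714044 119.81100046]
```

```bash
cat >> h.py <<'E'
def Rt(yaw,lean):
    a=np.radians(yaw);l=np.radians(lean);X=np.array([np.cos(a),np.sin(a),0]);Y=np.array([-X[1],X[0],0])
    u=-np.sin(l)*X+np.array([0,0,np.cos(l)]);return np.c_[Y,-u,np.cross(Y,-u)]
E
python3 - <<'E'
from h import *
R=Rt(11.8,33);G=np.array([.478,-.3605,.1133]);togo(G-.041*R[:,1]+[0,0,.04],R=R)
E
```

```text
t 12.8 pos [ 0.5493 -0.0133  0.1393] w 0.07054964203125026 F [ 0.5  0.5 -0. ]
turn [-3.72 -3.47 -1.04] shift now [-18.15  -2.41  -1.3 ] final [-16.26  -6.47   5.52]
```

```bash
python3 -m crank '[[[0,0,0,-0.5,-1,0,60],[-0.62,-0.58,-0.17,-0.5,-1,0,60],[-0.62,-0.58,-0.17,0,0,0,60],[-0.62,-0.58,-0.17,0,0,0,60],[-0.62,-0.58,-0.17,0,0,0,60],[-0.62,-0.58,-0.17,0,0,0,60],[-0.62,-0.58,-0.17,0,0,0,60],[0,0,0,0,0,0,60],[0,0,0,0,0,0,60]]]'
python3 - <<'E'
from h import *
R=Rt(11.8,33);G=np.array([.478,-.3605,.1133]);togo(G-.041*R[:,1]+[0,0,.04],R=R)
E
```

```text
clock: 13.7
position: [0.5413, -0.0311, 0.1774]
eef_rot: [[-0.181, 0.506, -0.843], [0.983, 0.101, -0.151], [0.009, -0.857, -0.516]]
wrist_force: [0.5, -0.7, 0.4]
gripper_width: 0.0713
t 13.7 pos [ 0.5413 -0.0311  0.1774] w 0.07126128633302585 F [ 0.5 -0.7  0.4]
turn [-0.23 -0.16 -0.03] shift now [-15.64  -4.28   5.84] final [-15.47  -4.56   6.08]
```

```bash
python3 -m crank '[[[-0.23,-0.16,0,-0.5,-0.15,0.2,60],[0,0,0,-0.97,-0.28,0.38,60],[0,0,0,-0.97,-0.28,0.38,60],[0,0,0,-0.97,-0.28,0.38,60],[0,0,0,-0.97,-0.28,0.38,60],[0,0,0,-0.97,-0.28,0.38,60],[0,0,0,-0.97,-0.28,0.38,60],[0,0,0,-0.97,-0.28,0.38,60],[0,0,0,-0.97,-0.28,0.38,60],[0,0,0,-0.97,-0.28,0.38,60]]]'
python3 - <<'E'
from h import *
R=Rt(11.8,33);G=np.array([.478,-.3605,.1133]);togo(G-.041*R[:,1]+[0,0,.04],R=R)
E
```

```text
clock: 14.7
position: [0.4922, -0.2355, 0.185]
eef_rot: [[-0.192, 0.519, -0.833], [0.981, 0.109, -0.158], [0.009, -0.848, -0.53]]
wrist_force: [0.7, -0.4, -0.4]
gripper_width: 0.0713
t 14.7 pos [ 0.4922 -0.2355  0.185 ] w 0.07128529650420828 F [ 0.7 -0.4 -0.4]
turn [-0.11 -0.1   0.01] shift now [-6.01 -1.76  2.46] final [-5.97 -1.8   2.52]
```

```bash
python3 -m crank '[[[-0.11,-0.1,0,-0.9,-0.28,0.38,60],[0,0,0,-0.9,-0.28,0.38,60],[0,0,0,-0.9,-0.28,0.38,60],[0,0,0,-0.8,-0.28,0.38,60],[0,0,0,-0.7,-0.2,0.3,60],[0,0,0,-0.4,-0.1,0.2,60],[0,0,0,0,0,0,60],[0,0,0,0,0,0,60]]]'
python3 - <<'E'
from h import *
R=Rt(11.8,33);G=np.array([.478,-.3605,.1133]);togo(G-.041*R[:,1]+[0,0,.04],R=R)
import pickle
o=get_obs();c=cam('wrist','w7.png');pickle.dump((c,o),open('w7.pkl','wb'))
p=np.array(o['position']);Q=np.array(o['eef_rot']);V=np.array(c['view']);print('cam',np.round(Q.T@(-V[:3,:3].T@V[:3,3]-p),4))
u=-R[:,1]
for n,d in (('head',.038),('bodytop',.028),('grip',0),('collar',-.032)): print(n,np.round(proj(c,G+u*d,True),1))
for sx in (-.012,.012):
  for sz in (-.012,.012): print('top corner',np.round(proj(c,G+u*.028+R[:,0]*sx+R[:,2]*sz,True),1),'tool plane')
for d in (.03,.049): print('tool axis',np.round(proj(c,p-Q[:,1]*d,True),1))
E
```

```text
clock: 15.5
position: [0.478, -0.3367, 0.2003]
eef_rot: [[-0.168, 0.488, -0.857], [0.986, 0.102, -0.135], [0.022, -0.867, -0.498]]
wrist_force: [-0.1, 1.2, -0.4]
gripper_width: 0.0714
t 15.5 pos [ 0.478  -0.3367  0.2003] w 0.07139714754162557 F [-0.1  1.2 -0.4]
turn [-0.36 -0.29 -0.  ] shift now [-1.23 -0.13  1.44] final [-1.16 -0.21  1.48]
cam [ 0.0011 -0.1978  0.0668]
head [278.  176.5]
bodytop [279.7 176.1]
grip [283.9 175.1]
collar [287.8 174.3]
top corner [262.7 195.2] tool plane
top corner [260.7 159. ] tool plane
top corner [298.8 193.3] tool plane
top corner [297.1 156.8] tool plane
tool axis [318. 288.]
tool axis [317.7 304. ]
```

View pics/w7.png

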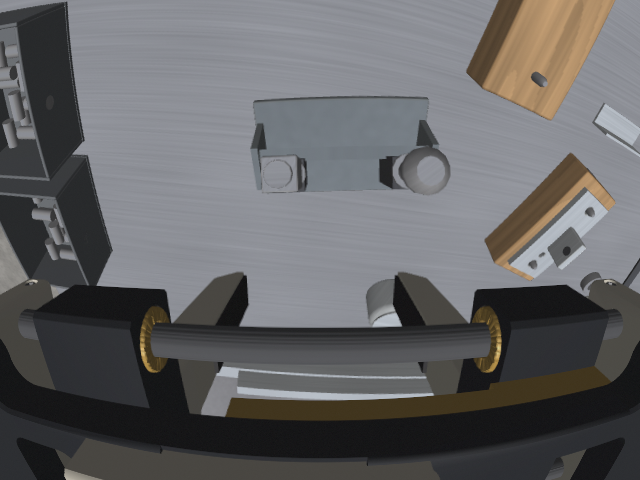

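The square punch's body top is at (261..299, 157..192), within about 2 px of prediction, so I take G = (0.477, -0.3607, 0.1128). The round-headed one at (424,170) stays clear.

```bash
python3 -m crank '[[[-0.36,-0.29,0,-0.6,-0.1,0.7,60],[0,0,0,-0.6,-0.1,0.7,60],[0,0,0,0,0,0,60],[0,0,0,0,0,0,60]]]'
python3 - <<'E'
from h import *
R=Rt(11.8,33);G=np.array([.477,-.3607,.1128]);togo(G-.041*R[:,1],R=R)
E
```

```text
clock: 15.95
position: [0.481, -0.3577, 0.2091]
eef_rot: [[-0.171, 0.493, -0.853], [0.985, 0.1, -0.139], [0.017, -0.864, -0.503]]
wrist_force: [0.2, 0.5, 0.2]
gripper_width: 0.071
t 15.95 pos [ 0.481  -0.3577  0.2091] w 0.07096489266293554 F [0.2 0.5 0.2]
turn [-0.32 -0.25 -0.03] shift now [-0.2   2.    2.71] final [-0.11  1.87  2.81]
```

```bash
python3 -m crank '[[[-0.32,-0.25,0,0,0,0.6,60],[0,0,0,-0.1,0,0.7,60],[0,0,0,0,0,0.7,60],[-0.2,-0.2,0,0,0,0.6,60],[0,0,0,0,0,0,60],[0,0,0,0,0,0,60]]]'
python3 - <<'E'
from h import *
R=Rt(11.8,33);G=np.array([.477,-.3607,.1128]);togo(G-.041*R[:,1],R=R);print(np.round(get_obs()['joint_positions'],1))
E
```

```text
clock: 16.55
position: [0.4761, -0.3547, 0.2135]
eef_rot: [[-0.169, 0.493, -0.853], [0.985, 0.095, -0.141], [0.012, -0.865, -0.502]]
wrist_force: [-0.9, 0.4, -0.2]
gripper_width: 0.0715
t 16.55 pos [ 0.4761 -0.3547  0.2135] w 0.07148013776726979 F [-0.9  0.4 -0.2]
turn [-0.33 -0.24 -0.06] shift now [-0.38  2.3   2.63] final [-0.3   2.16  2.75]
[ -67.8    9.1   99.4   32.    68.5 -178.5]
```

Joint 6 is at its limit (-178.5°). I'll use the half-turned grasp, turning back about the tool's y.

```bash
python3 -m crank '[[[0,0.5,0,0,-0.5,0,60],[0,0.9,0,0,-0.5,0,60],[0,0.9,0,0,0,0,60]]]'
python3 - <<'E'
from h import *
R=Rt(11.8,33);R[:,0]*=-1;R[:,2]*=-1;G=np.array([.477,-.3607,.1128]);togo(G-.041*R[:,1],R=R);print(np.round(get_obs()['joint_positions'],1))
E
```

```text
clock: 16.85
position: [0.4661, -0.3562, 0.2311]
eef_rot: [[0.137, 0.493, -0.859], [0.973, 0.096, 0.211], [0.186, -0.865, -0.466]]
wrist_force: [0.6, 0.1, -0.2]
gripper_width: 0.0713
t 16.85 pos [ 0.4661 -0.3562  0.2311] w 0.07131145741979839 F [ 0.6  0.1 -0.2]
turn [ 0.15 18.33 -0.45] shift now [-1.3   3.32  2.33] final [ 0.33  3.18 -2.81]
[ -69.     7.8   98.3   31.5   71.1 -157.9]
```

```bash
python3 -m crank '[[[0,1,0,0,0,0,60],[0,1,0,0,0,0,60],[0,1,0,0,0,0,60],[0,1,0,0,0,0,60],[0,1,0,0,0,0,60],[0,1,0,0,0,0,60],[0,1,0,0,0,0,60],[0,1,0,0,0,0,60],[0,1,0,0,0,0,60],[0,1,0,0,0,0,60]]]'
python3 -m crank '[[[0,1,0,0,0,0,60],[0,1,0,0,0,0,60],[0,1,0,0,0,0,60],[0,1,0,0,0,0,60],[0,1,0,0,0,0,60],[0,1,0,0,0,0,60],[0,1,0,0,0,0,60],[0,0,0,0,0,0,60]]]'
python3 - <<'E'
from h import *
R=Rt(11.8,33);R[:,0]*=-1;R[:,2]*=-1;G=np.array([.477,-.3607,.1128]);togo(G-.041*R[:,1],R=R);print(np.round(get_obs()['joint_positions'],1))
E
```

```text
clock: 17.85
position: [0.4666, -0.356, 0.2318]
eef_rot: [[0.866, 0.493, 0.078], [-0.143, 0.095, 0.985], [0.479, -0.865, 0.153]]
wrist_force: [-0.4, 0.3, -0.6]
gripper_width: 0.0712
clock: 18.65
position: [0.4671, -0.3555, 0.2319]
eef_rot: [[0.363, 0.494, 0.79], [-0.926, 0.096, 0.365], [0.104, -0.864, 0.492]]
wrist_force: [-0.5, 1.0, 0.4]
gripper_width: 0.0706
t 18.65 pos [ 0.4671 -0.3555  0.2319] w 0.07064679594174587 F [-0.5  1.   0.4]
turn [0.33 1.32 0.01] shift now [-0.21  3.32 -2.74] final [ 0.36  3.18 -2.88]
[-68.9   7.7  98.3  31.5  71.1 -11.6]
```

```bash
python3 -m crank '[[[0.17,0.66,0,0,0,0,60],[0.17,0.66,0,0,0,0,60],[0,0,0,0.12,0.8,-0.8,60],[0,0,0,0.12,0.8,-0.8,60],[0,0,0,0.12,0.8,-0.8,60],[0,0,0,0,0.6,-0.4,60],[0,0,0,0,0,0,60],[0,0,0,0,0,0,60]]]'
python3 - <<'E'
from h import *
R=Rt(11.8,33);R[:,0]*=-1;R[:,2]*=-1;G=np.array([.477,-.3607,.1128]);togo(G-.041*R[:,1],R=R)
E
```

```text
clock: 19.45
position: [0.4556, -0.3674, 0.1503]
eef_rot: [[0.223, 0.538, 0.813], [-0.975, 0.107, 0.197], [0.019, -0.836, 0.548]]
wrist_force: [-0.6, 0.2, -0.1]
gripper_width: 0.071
t 19.45 pos [ 0.4556 -0.3674  0.1503] w 0.07103852071542992 F [-0.6  0.2 -0.1]
turn [-0.03  0.18  0.03] shift now [-0.11  0.13 -0.08] final [-0.11  0.13 -0.09]
```

```bash
python3 -m crank '[[[0,0.18,0,-0.11,0,-0.09,60],[0,0,0,0,0.7,0,60],[0,0,0,0,0.8,0,60],[0,0,0,0,0.8,0,60],[0,0,0,0,0,0,60],[0,0,0,0,0,0,60]]]'
python3 - <<'E'
from h import *
R=Rt(11.8,33);R[:,0]*=-1;R[:,2]*=-1;G=np.array([.477,-.3607,.1128]);togo(G+.049*R[:,1],R=R)
E
```

```text
clock: 20.05
position: [0.4815, -0.362, 0.1122]
eef_rot: [[0.203, 0.54, 0.817], [-0.979, 0.101, 0.176], [0.012, -0.835, 0.549]]
wrist_force: [-0.7, 0.2, -0.2]
gripper_width: 0.0712
t 20.05 pos [ 0.4815 -0.362   0.1122] w 0.07117484718335408 F [-0.7  0.2 -0.2]
turn [-0.04  0.04  0.08] shift now [-0.14  2.31 -0.17] final [-0.11  2.31 -0.16]
```

```bash
python3 -m crank '[[[0,0.04,0.08,-0.12,0.5,-0.16,60],[0,0,0,0,0.7,0,60],[0,0,0,0,0.7,0,60],[0,0,0,0,0.4,0,60],[0,0,0,0,0,0,60],[0,0,0,0,0,0,60]]]'
python3 - <<'E'
from h import *
R=Rt(11.8,33);R[:,0]*=-1;R[:,2]*=-1;G=np.array([.477,-.3607,.1128]);togo(G+.049*R[:,1],R=R)
c=cam('wrist');s=cam('scene')
W=np.zeros((600,800,3),np.uint8);W[:480,:400]=c['pixels'][:,120:520];W[:480,400:]=cv2.resize(s['pixels'][80:200,180:280],(400,480),interpolation=2)
cv2.imwrite('pics/c8.png',W[:480,:,::-1])
E
```

```text
clock: 20.65
position: [0.5051, -0.3552, 0.0692]
eef_rot: [[0.204, 0.538, 0.818], [-0.979, 0.113, 0.171], [-0.001, -0.836, 0.549]]
wrist_force: [0.0, 0.3, 0.1]
gripper_width: 0.0709
t 20.65 pos [ 0.5051 -0.3552  0.0692] w 0.07094405207821168 F [0.  0.3 0.1]
turn [-0.04 -0.   -0.  ] shift now [-0.02 -0.16 -0.01] final [-0.02 -0.16 -0.01]
```

View pics/c8.png

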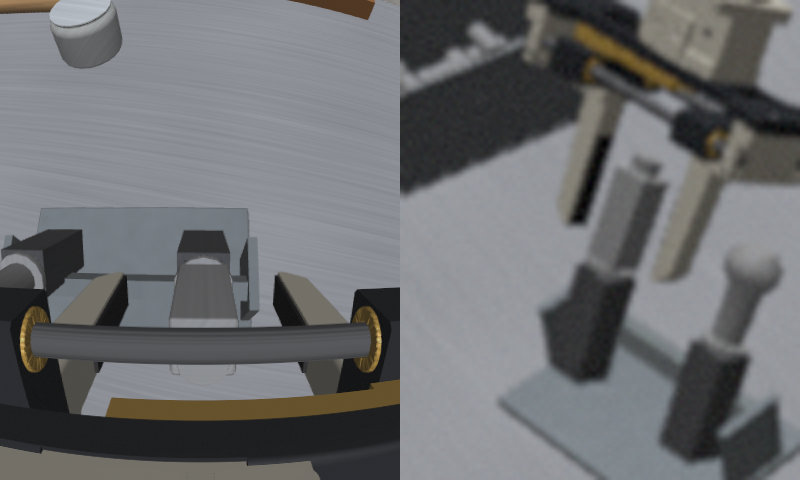

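The punch stands midway between the fingers (at about (205,300)), with the tips about three quarters down the square body. I'll close.

```bash
python3 -m crank '[[[0,0,0,0,0,0,255],[0,0,0,0,0,0,255],[0,0,0,0,0,0,255],[0,0,0,0,0,0,255],[0,0,0,0,0,0,255],[0,0,0,0,0,0,255],[0,0,0,0,0,0,255],[0,0,0,0,0,0,255],[0,0,0,0,0,0,255],[0,0,0,0,0,0,255]]]' 58
python3 - <<'E'
from h import *
R=Rt(11.8,33);R[:,0]*=-1;R[:,2]*=-1;G=np.array([.477,-.3607,.1128]);togo(G-.031*R[:,1],R=R)
E
```

```text
clock: 21.75
position: [0.5049, -0.3569, 0.0713]
eef_rot: [[0.203, 0.539, 0.817], [-0.979, 0.109, 0.171], [0.003, -0.835, 0.55]]
wrist_force: [0.3, 0.0, 0.2]
gripper_width: 0.0238
t 21.75 pos [ 0.5049 -0.3569  0.0713] w 0.023818033647550647 F [0.3 0.  0.2]
turn [-0.04  0.    0.02] shift now [-0.09 -4.05 -0.02] final [-0.1  -4.05 -0.05]
```

```bash
python3 -m crank '[[[0,0,0,0,-0.5,0.02,255],[0,0,0,0,-0.6,0.03,255],[0,0,0,0,-0.7,0.03,255],[0,0,0,0,-0.7,0.03,255],[0,0,0,0,-0.7,0.02,255],[0,0,0,0,-0.7,0.02,255],[0,0,0,0,-0.6,0,255],[0,0,0,0,0,0,255]]]'
python3 - <<'E'
from h import *
R=Rt(11.8,33);R[:,0]*=-1;R[:,2]*=-1;G=np.array([.477,-.3607,.1128]);togo(G-.05*R[:,1],R=R)
E
```

```text
clock: 22.55
position: [0.4519, -0.3667, 0.1539]
eef_rot: [[0.203, 0.535, 0.82], [-0.979, 0.108, 0.172], [0.003, -0.838, 0.545]]
wrist_force: [0.1, -0.3, -3.7]
gripper_width: 0.0238
t 22.55 pos [ 0.4519 -0.3667  0.1539] w 0.023774480036093372 F [ 0.1 -0.3 -3.7]
turn [-0.01  0.    0.02] shift now [-0.04 -0.07 -0.04] final [-0.04 -0.07 -0.04]
```

```bash
python3 -m crank '[[[0,0,0,0,-0.5,0.3,255],[0,0,0,0,-0.8,0.52,255],[0,0,0,0,-0.8,0.52,255],[0,0,0,0,-0.8,0.52,255],[0,0,0,0,-0.8,0.52,255],[0,0,0,0,-0.6,0.4,255],[0,0,0,0,0,0,255]]]'
python3 - <<'E'
from h import *
togo([.5795,-.0229,.25],-78.2); print(np.round(get_obs()['joint_positions'],1))
E
```

```text
clock: 23.25
position: [0.4506, -0.3636, 0.2613]
eef_rot: [[0.204, 0.532, 0.822], [-0.979, 0.113, 0.169], [-0.003, -0.839, 0.544]]
wrist_force: [0.5, -0.1, -3.9]
gripper_width: 0.0239
t 23.25 pos [ 0.4506 -0.3636  0.2613] w 0.023877320729650875 F [ 0.5 -0.1 -3.9]
turn [-3.83 -0.01 -0.02] shift now [-15.36   5.83   7.88] final [-15.36   0.57   9.79]
[-73.2   6.5  97.   33.9  76.2  -3.1]
```

```bash
python3 -m crank '[[[-0.5,0,0,0,0,0,255],[-0.7,0,0,0,0,0,255],[-0.7,0,0,0,0,0,255],[-0.7,0,0,0,0,0,255],[-0.7,0,0,0,0,0,255],[-0.5,0,0,0,0,0,255],[0,0,0,0,0,0,255],[0,0,0,0,0,0,255]]]'
python3 - <<'E'
from h import *
togo([.5795,-.0229,.25],-78.2); print(np.round(get_obs()['joint_positions'],1))
E
```

```text
clock: 24.05
position: [0.4489, -0.3593, 0.2541]
eef_rot: [[0.201, -0.023, 0.979], [-0.979, 0.012, 0.202], [-0.016, -1.0, -0.02]]
wrist_force: [0.1, -0.2, -3.1]
gripper_width: 0.0238
t 24.05 pos [ 0.4489 -0.3593  0.2541] w 0.02381260374977444 F [ 0.1 -0.2 -3.1]
turn [ 0.13 -0.02 -0.11] shift now [-15.15   0.25   9.79] final [-15.13   0.2    9.83]
[-49.4  16.5  76.4  -0.6  88.4  29. ]
```

```bash
python3 -m crank '[[[0.13,0,-0.11,-0.4,0,0.27,255],[0,0,0,-0.8,0,0.52,255],[0,0,0,-0.95,0,0.62,255],[0,0,0,-0.95,0,0.62,255],[0,0,0,-0.95,0,0.62,255],[0,0,0,-0.95,0,0.62,255],[0,0,0,-0.95,0,0.62,255],[0,0,0,-0.95,0,0.62,255],[0,0,0,-0.95,0,0.62,255],[0,0,0,-0.95,0,0.62,255]]]'
python3 - <<'E'
from h import *
togo([.5795,-.0229,.25],-78.2)
E
```

```text
clock: 25.05
position: [0.5224, -0.1536, 0.2525]
eef_rot: [[0.186, 0.003, 0.983], [-0.982, 0.014, 0.186], [-0.013, -1.0, 0.006]]
wrist_force: [0.2, -0.3, -3.6]
gripper_width: 0.0239
t 25.05 pos [ 0.5224 -0.1536  0.2525] w 0.023947991608825107 F [ 0.2 -0.3 -3.6]
turn [-0.04 -0.13 -0.09] shift now [-5.89  0.23  4.02] final [-5.82  0.13  4.13]
```

```bash
python3 -m crank '[[[0,-0.1,-0.09,-0.9,0,0.6,255],[0,0,0,-0.9,0,0.65,255],[0,0,0,-0.9,0,0.65,255],[0,0,0,-0.9,0,0.65,255],[0,0,0,-0.8,0,0.55,255],[0,0,0,-0.5,0,0.3,255],[0,0,0,0,0,0,255],[0,0,0,0,0,0,255],[0,0,0,0,0,0,255]]]'
python3 - <<'E'
from h import *
togo([.5795,-.0229,.152],-78.2)
E
```

```text
clock: 25.95
position: [0.5658, -0.034, 0.2533]
eef_rot: [[0.198, 0.005, 0.98], [-0.98, 0.009, 0.198], [-0.008, -1.0, 0.007]]
wrist_force: [0.6, -0.0, -4.0]
gripper_width: 0.0236
t 25.95 pos [ 0.5658 -0.034   0.2533] w 0.023566568504389585 F [ 0.6 -0.  -4. ]
turn [-0.05 -0.04 -0.06] shift now [-0.37  5.07  0.75] final [-0.4   5.06  0.79]
```

```bash
python3 -m crank '[[[-0.05,0,-0.06,-0.4,0,0.79,255],[0,0,0,0,0.5,0,255],[0,0,0,0,0.8,0,255],[0,0,0,0,0.8,0,255],[0,0,0,0,0.8,0,255],[0,0,0,0,0.7,0,255],[0,0,0,0,0.4,0,255],[0,0,0,0,0,0,255],[0,0,0,0,0,0,255]]]'
python3 - <<'E'
from h import *
togo([.5795,-.0229,.152],-78.2)
o=get_obs()
s=cam('scene');t=cam('top');c=cam('wrist')
Hh=np.array([.5795,-.0229,.053]);p=np.array(o['position'])
for n,P in (('hole',Hh),('nose exp',p+[0,0,-.047])): print(n,'scene',proj(s,P),'wrist',proj(c,P,True))
u,v=map(int,proj(s,Hh))
W=np.zeros((480,800,3),np.uint8);W[:,:400]=c['pixels'][:,120:520]
W[:,400:]=cv2.resize(s['pixels'][v-80:v+40,u-50:u+50],(400,480),interpolation=2)
print('scene crop origin',u-50,v-80);cv2.imwrite('pics/c9.png',W[:,:,::-1])
E
```

```text
clock: 26.85
position: [0.5755, -0.0319, 0.1683]
eef_rot: [[0.189, -0.004, 0.982], [-0.982, -0.003, 0.189], [0.002, -1.0, -0.005]]
wrist_force: [-0.7, -0.5, -2.6]
gripper_width: 0.0238
t 26.85 pos [ 0.5755 -0.0319  0.1683] w 0.02383845136259377 F [-0.7 -0.5 -2.6]
turn [ 0.03 -0.11  0.02] shift now [-0.4   0.81  0.28] final [-0.4   0.82  0.29]
hole scene [281.9694773  260.78589086] wrist [311.91163037 219.59399862]
nose exp scene [279.63679299 237.05207073] wrist [321.79693268 247.26022487]
scene crop origin 231 180
```

View pics/c9.png

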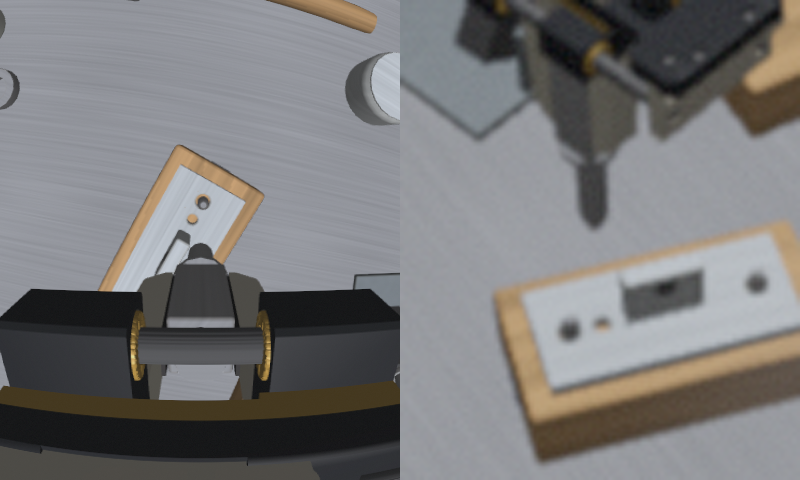

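The hole shows at scene (281.5,261) and wrist (312,219), and the nose at scene (279.8,237). All lie within about 1 px of prediction, and the plate looks flush. Final trim.

```bash
python3 -m crank '[[[0.03,0,0.02,-0.4,0.4,0.29,255],[0,0,0,0,0.35,0,255],[0,0,0,0,0,0,255],[0,0,0,0,0,0,255],[0,0,0,0,0,0,255]]]'
python3 - <<'E'
from h import *
togo([.5795,-.0229,.152],-78.2)
E
```

```text
clock: 27.5
position: [0.5815, -0.0214, 0.1538]
eef_rot: [[0.19, 0.004, 0.982], [-0.982, 0.0, 0.19], [0.0, -1.0, 0.004]]
wrist_force: [0.3, -0.5, -3.0]
gripper_width: 0.0239
t 27.5 pos [ 0.5815 -0.0214  0.1538] w 0.023869905790474728 F [ 0.3 -0.5 -3. ]
turn [-0.02 -0.1   0.  ] shift now [ 0.06  0.09 -0.11] final [ 0.05  0.09 -0.11]
```

Within 2.5 mm of the target. I'll correct slightly, settle, check the speeds and nose, and hand in.

```bash
python3 -m crank '[[[0,0,0,0.06,0,-0.1,255],[0,0,0,0,0,0,255],[0,0,0,0,0,0,255],[0,0,0,0,0,0,255],[0,0,0,0,0,0,255],[0,0,0,0,0,0,255]]]'
python3 - <<'E'
from h import *
togo([.5795,-.0229,.152],-78.2)
v=np.abs(get_obs()['joint_vel']).max();print('joint vel',v)
d=np.linalg.norm(np.array(get_obs()['position'])[:2]-[.5795,-.0229])
if v<1 and d<.005: print('hand in',ctrl.finish_job())
E
```

```text
clock: 28.1
position: [0.58, -0.0235, 0.1545]
eef_rot: [[0.19, 0.005, 0.982], [-0.982, -0.0, 0.19], [0.001, -1.0, 0.005]]
wrist_force: [0.7, -0.6, -4.0]
gripper_width: 0.0236
t 28.1 pos [ 0.58   -0.0235  0.1545] w 0.02355780576863619 F [ 0.7 -0.6 -4. ]
turn [-0.03 -0.1   0.01] shift now [-0.03  0.13 -0.02] final [-0.03  0.13 -0.02]
joint vel 0.094214161477678
the job is handed in; nothing more can be done
hand in None
```

I seated the aluminium plate on the farthest block and let go of it. The square punch is held upright above the rivet hole, and I handed the job in at 28.1 s of the 61 s allowed. No verdict was reported.

**Last checks**
- **Plate:** after release, the pin visible in the view was concentric in its hole, and the plate was centred on the block. It looked flush in the last pictures. Its height was judged from where it stopped going down (reported about 0.3 mm above flush), not measured separately.
- **Punch:** it is upright within about 0.5° by the tool axis. By calculation the nose is about 1 mm sideways of the hole and about 54 mm above it. In the last picture, before the final 15 mm trim, nose and hole lay within about 1 px of prediction. The arm was nearly still (0.09 °/s), with the gripper at 23.6 mm on the 24 mm body.

**What disagreed or went wrong**
- **Finger length:** the real fingertips end about 30 mm short of the reported TCP. The first grasp therefore closed on nothing above the lug. I confirmed the offset in two cameras and corrected for it from then on.
- **Joint 6:** it ran to its limit on the first approach to the punch, so I took the half-turned grasp instead.
- **Pictures:** I viewed 12, the limit you set, instead of the planned 8.
- **Bystanders:** I did not measure them again at the end. No contact force showed during the moves.

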